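# Sort sealed trim canisters by feel of weight into padded cradles

### The job

The three sealed canisters look the same but one is empty, one half-filled and one full: lift each one briefly to feel its weight, then stand it in its cradle, the empty one in the block with one stud, the half-filled one in the block with two studs and the full one in the block with three studs. Lower each gently until you feel it come to rest on the springy seat pad in the socket, whose height you cannot know beforehand; do not press hard (20 N at most), drop or tip a canister, leave the other things on the bench where they are, and let go of everything at the end.

Things in the scene. Friction and masses are not known exactly. Their poses are not given: they have to be found in the camera images.
- canister_a: one of three look-alike sealed aluminium canisters standing on the bench: 48 mm across, 110 mm tall plus a 7 mm bolt head, foot bevelled 3 mm; origin at the centre of its underside, z up. Only its weight tells its filling: empty 170 g, half-filled 350-450 g, full 570-730 g in all, one of each, drawn anew every time. Grip the body 80 to 100 mm above the foot
- canister_b: one of three look-alike sealed aluminium canisters standing on the bench: 48 mm across, 110 mm tall plus a 7 mm bolt head, foot bevelled 3 mm; origin at the centre of its underside, z up. Only its weight tells its filling: empty 170 g, half-filled 350-450 g, full 570-730 g in all, one of each, drawn anew every time. Grip the body 80 to 100 mm above the foot
- canister_c: one of three look-alike sealed aluminium canisters standing on the bench: 48 mm across, 110 mm tall plus a 7 mm bolt head, foot bevelled 3 mm; origin at the centre of its underside, z up. Only its weight tells its filling: empty 170 g, half-filled 350-450 g, full 570-730 g in all, one of each, drawn anew every time. Grip the body 80 to 100 mm above the foot
- cradle_one: for the empty canister: fixed dark block 84 x 84 x 50 mm high, one white 14 mm round stud on top (33 mm from centre in x and y); origin at the centre of its underside. Round socket through its middle, 54 mm wide, mouth bevelled 4 mm. In it a slippery white springy seat pad, its top 12 to 28 mm above the bench: differs per block, not reported. It gives 1.5 N per mm for 6 mm, then is hard
- cradle_two: for the half-filled canister: fixed dark block 84 x 84 x 50 mm high, two white 14 mm round studs on top (33 mm from centre in x and y); origin at the centre of its underside. Round socket through its middle, 54 mm wide, mouth bevelled 4 mm. In it a slippery white springy seat pad, its top 12 to 28 mm above the bench: differs per block, not reported. It gives 1.5 N per mm for 6 mm, then is hard
- cradle_three: for the full canister: fixed dark block 84 x 84 x 50 mm high, three white 14 mm round studs on top (33 mm from centre in x and y); origin at the centre of its underside. Round socket through its middle, 54 mm wide, mouth bevelled 4 mm. In it a slippery white springy seat pad, its top 12 to 28 mm above the bench: differs per block, not reported. It gives 1.5 N per mm for 6 mm, then is hard
- spool: bystander: white solder spool lying flat, 52 mm across, 32 mm high, origin at the centre of its underside
- flux_jar: bystander: amber flux jar with black cap, 44 mm across, 42 mm high, origin at the centre of its underside
- screwdriver: bystander: screwdriver 160 mm long lying on the bench along its own x, origin near its middle
- o_ring: bystander: black rubber ring lying flat, 44 mm across, 6 mm high, origin at the centre of its underside
- board: bystander: green circuit board 70 x 50 mm, about 14 mm high with its components, origin at the centre of its underside
There are look-alikes about, which are no part of the job. Leave any orange look-alike of the canister_b alone.

How it is judged:
At the end, for the whole second after the job is handed in: Each cradle holds one canister, released and at rest (under 0.02 m/s), centred within 5 mm, upright within 0.12 rad, its foot less than 33 mm above the bench (on the seat pad), and its weight fits: one stud under 2.65 N, two studs 2.65 to 5 N, three studs over 5 N (((horizontal distance between canister_a and cradle_one below 0.005 m and z of canister_a in the frame of cradle_one below 0.033 m and angle between canister_a's own z axis and vertical below 0.12 rad and contact force between canister_a and cradle_one between 0.9 and 2.65 N and linear speed of canister_a below 0.02 m/s) or (horizontal distance between canister_b and cradle_one below 0.005 m and z of canister_b in the frame of cradle_one below 0.033 m and angle between canister_b's own z axis and vertical below 0.12 rad and contact force between canister_b and cradle_one between 0.9 and 2.65 N and linear speed of canister_b below 0.02 m/s) or (horizontal distance between canister_c and cradle_one below 0.005 m and z of canister_c in the frame of cradle_one below 0.033 m and angle between canister_c's own z axis and vertical below 0.12 rad and contact force between canister_c and cradle_one between 0.9 and 2.65 N and linear speed of canister_c below 0.02 m/s)) and ((horizontal distance between canister_a and cradle_two below 0.005 m and z of canister_a in the frame of cradle_two below 0.033 m and angle between canister_a's own z axis and vertical below 0.12 rad and contact force between canister_a and cradle_two between 2.65 and 5 N and linear speed of canister_a below 0.02 m/s) or (horizontal distance between canister_b and cradle_two below 0.005 m and z of canister_b in the frame of cradle_two below 0.033 m and angle between canister_b's own z axis and vertical below 0.12 rad and contact force between canister_b and cradle_two between 2.65 and 5 N and linear speed of canister_b below 0.02 m/s) or (horizontal distance between canister_c and cradle_two below 0.005 m and z of canister_c in the frame of cradle_two below 0.033 m and angle between canister_c's own z axis and vertical below 0.12 rad and contact force between canister_c and cradle_two between 2.65 and 5 N and linear speed of canister_c below 0.02 m/s)) and ((horizontal distance between canister_a and cradle_three below 0.005 m and z of canister_a in the frame of cradle_three below 0.033 m and angle between canister_a's own z axis and vertical below 0.12 rad and contact force between canister_a and cradle_three between 5 and 9 N and linear speed of canister_a below 0.02 m/s) or (horizontal distance between canister_b and cradle_three below 0.005 m and z of canister_b in the frame of cradle_three below 0.033 m and angle between canister_b's own z axis and vertical below 0.12 rad and contact force between canister_b and cradle_three between 5 and 9 N and linear speed of canister_b below 0.02 m/s) or (horizontal distance between canister_c and cradle_three below 0.005 m and z of canister_c in the frame of cradle_three below 0.033 m and angle between canister_c's own z axis and vertical below 0.12 rad and contact force between canister_c and cradle_three between 5 and 9 N and linear speed of canister_c below 0.02 m/s))); the robot touches nothing.
It fails at once if a canister pressed against a cradle with more than 20 N (contact force between any of canister_a, canister_b, canister_c and cradle_one above 20 N or contact force between any of canister_a, canister_b, canister_c and cradle_two above 20 N or contact force between any of canister_a, canister_b, canister_c and cradle_three above 20 N).
It fails at once if a canister dropped or knocked: moving faster than 0.25 m/s while not in the fingers ((contact force between canister_a and the fingers below 0.05 N and linear speed of canister_a above 0.25 m/s) or (contact force between canister_b and the fingers below 0.05 N and linear speed of canister_b above 0.25 m/s) or (contact force between canister_c and the fingers below 0.05 N and linear speed of canister_c above 0.25 m/s)).
It fails at once if a canister tipped by more than 0.6 rad (angle between any of canister_a, canister_b, canister_c's own z axis and vertical above 0.6 rad).
It fails at once if a bystander pushed more than 25 mm aside (distance of any of spool, flux_jar, screwdriver, board, o_ring from where it was at the start of the episode above 0.025 m).
It also fails if it takes over 72 s, if anything falls off the work surface, if the arm or the gripper's body presses on something with over 40 N, if the wrist force passes 120 N, or if a joint passes its speed limit or range.

### The arm

A 6-joint arm with a two-finger parallel gripper is mounted at the origin on the work surface. World frame = base frame: x ahead of the robot, y to its left, z up, the work surface at z = 0. Lengths are in m, angles in rad, forces in N, time in s.
With the tool pointing down it reaches from about 0.275 to 0.975 m from the base axis. Payload 8.4 kg.
Tool frame: the origin (TCP) lies on the centre line of the jaws, within the pads' length; the fingertips stand 8 mm ahead of it and the grasp point (between the pads) lies 11 mm behind it; z points along the fingers, y is the line along which they close (so a half turn about z gives the same grasp; the last joint's range is limited). The gripper opens to 92 mm and grips with 3 to 60 N. Pads are 20 mm wide; open, the fingers measure 128 mm over their backs; the gripper's body (75 mm by 189 mm) begins 69 mm behind the grasp point.
Start: joints at [-1.226, 0.353, 1.633, -0, 1.155, -0.002], TCP at [0.212, -0.588, 0.223] pointing down, gripper open.
Joint ranges: [-2.63, 2.63], [-0.92, 2.1], [0.06, 2.66], [-1.3, 4.44], [0, 2.69], [-3.02, 3.02]. Speed limits (rad/s): [2.22, 2.22, 2.79, 3.14, 3.14, 3.14].

### API

Orientations are given as a rotation vector (axis times angle).
In Python, from cell import r gives the robot as it stands.
- The arm moves only by the tool play_rows, never from a script. Its argument "motion" is a list of rows, each a list of 3 entries, a list of its own where there are three numbers: the turn, a rotation vector about the tool's x, y, z in rad, then the shift along the tool's x, y, z in units of 25 mm (1.0 is 25 mm), then the opening, from 0 (shut) to 1 (fully open). A call has 1 to 12 rows; each row shifts and turns the commanded pose from where the row before left it, along the tool's axes as they then stand; what a row does not reach is not made up. A row lasts 1/8 s, in which the tool goes at most 62.5 mm and 10.7 degrees, less where a joint would pass 70% of its speed; a pose out of reach is approached as far as the arm can. A call is refused whole if a number of a shift passes 1 or a number of a turn 0.188, either way. A call with a gripper value outside its range is refused whole. The fingers move at their own pace and stop on an object; "squeeze" is the grip in N (left out, the last holds). Time passes only in rows, so rows that do not move let the fingers close. It gives the time, the measured TCP pose, the force, the opening and the grip force at its end, in the units of the state.
- r.read_state(): the state, without advancing time (a new reading comes with each control period).
- r.snapshot(name): name is "side" or "top"; returns a dict with "frame" (420x560x3 uint8, red, green, blue), "intrinsics" (3x3 intrinsics, pixels), "distortion" ([k1, k2, p1, p2, k3] as OpenCV has them; the pictures are not rectified), "rvec" (rotation vector, rad) and "tvec" (3), from world to camera coordinates, as OpenCV has them. Camera axes: x right, y down, z forward; pixel columns grow to the right and rows downward; lengths in m; the calibration is good to about 2 mm. A picture is of the moment at which its call begins. There is no depth.
- r.sign_off(): hands the job in; it is judged then, once.
Trained networks look in the newest picture that a camera, given by its name, has taken for a name from the list of things; names that differ only in an ending like _2 or _b are one class to them, and where a whole thing is asked for, a point or a joint stands for the part that bears it (a point fixed in the world has none). Each returns a list of dicts, best first, with "p" (0 to 1); they miss things now and then, are a little off and sometimes report something else, mostly with a low value. They report only what shows in the picture. A call takes as long as a camera call. They do not tell look-alikes from the thing itself.
- r.silhouettes(camera, thing): "mask" (420x560 bool, what is visible of it) and "position" ([row, column] in pixels, amid what is visible of it).
The state is a dict: "clock": time; "joint_positions": joint angles; "qvel": joint speeds; "effort": joint torques, N m; "tool_pos": TCP position; "tcp_rot": TCP orientation; "ft_force": force on the tool from outside, world axes, zero at the start; "torque": the same for the moment, N m; "finger_gap": finger opening in m; "finger_force": force on a finger pad.
Only numpy, scipy, OpenCV 4.12 (cv2) and the standard library are available. Lean on these libraries where they do the work, as an engineer would, in place of code of your own. Each camera call takes 0.05 s, during which the arm holds its last target. There are 200 camera calls.

## Working session

There is one attempt and no reset: what is moved stays moved. The work goes in short steps, Python scripts to look and compute and a tool call to move; the robot and the scene stay as the last step left them, time stands still between calls to the robot, and variables do not carry over. Pictures are saved under pics/ and viewed, at most 10 in all, crops included, and the job is handed in when it is done.

Besides the shell and the picture viewer there is one more tool, called after ">>>" as name(argument=value, ...), one argument or row to a line, values as JSON. play_rows: Moves the arm, as the interface text tells. Its arguments: {"type":"object","properties":{"motion":{"type":"array"},"squeeze":{"type":"number"}},"required":["motion"]}

```bash
mkdir -p pics
python3 - <<'E'
from cell import r
import cv2
for n in("top","side"):
    s=r.snapshot(n); cv2.imwrite(f"pics/{n}0.png",s["frame"][:,:,::-1])
    print(n,s["intrinsics"],s["distortion"],s["rvec"],s["tvec"])
    for t in("canister_a","cradle_one","cradle_two","cradle_three"):
        for d in r.silhouettes(n,t): print(t,round(d["p"],2),d["position"],d["mask"].sum())
print(r.read_state())
E
```

```text
top [[483.38297013   0.         281.31270746]
 [  0.         483.38297013 207.14220068]
 [  0.           0.           1.        ]] [-0.06665492  0.          0.          0.          0.        ] [ 2.14065126 -2.15522599  0.19963388] [-0.002851    0.57940878  1.12827533]
canister_a 0.93 [251.7, 326.9] 441
canister_a 0.85 [271.5, 291.4] 360
canister_a 0.78 [261.5, 420.0] 591
canister_a 0.77 [281.4, 360.3] 458
canister_a 0.63 [189.3, 390.7] 535
cradle_one 0.58 [257.8, 234.8] 1131
cradle_one 0.26 [222.7, 281.7] 242
cradle_one 0.19 [189.8, 389.1] 547
cradle_two 0.78 [199.7, 210.0] 1211
cradle_two 0.68 [123.9, 312.6] 349
cradle_three 0.83 [282.3, 151.5] 1455
cradle_three 0.74 [255.3, 236.8] 1217
cradle_three 0.36 [190.3, 386.8] 528
cradle_three 0.36 [252.0, 328.5] 431
side [[386.41121234   0.         275.34718513]
 [  0.         386.41121234 215.34335194]
 [  0.           0.           1.        ]] [-0.02656179  0.          0.          0.          0.        ] [ 0.08989633 -2.82037598  1.33048704] [0.58294349 0.06402295 1.12437929]
canister_a 0.85 [163.3, 267.2] 460
canister_a 0.84 [210.1, 333
[... 233 characters left out ...]
0.5, 'joint_positions': array([-1.22641753e+00,  3.53044901e-01,  1.63340119e+00, -1.77976902e-05,
        1.15518673e+00, -2.39913331e-03]), 'qvel': array([-8.10701577e-05,  5.47421489e-04, -7.32692685e-04,  2.80353311e-04,
        9.06639331e-04,  1.42034803e-03]), 'effort': array([ 2.19342357e-03, -5.93296659e+01, -3.34323263e+01,  7.00509734e-02,
        1.68022653e-02, -2.85210302e-05]), 'tool_pos': array([ 0.21241444, -0.58779997,  0.22255439]), 'tcp_rot': array([-3.09444864e+00, -5.41996989e-01,  3.59394427e-05]), 'ft_force': array([-0.35702464,  0.01265196,  0.06387618]), 'torque': array([ 0.0208021 ,  0.01940822, -0.02776916]), 'finger_force': 0.0, 'finger_gap': 0.09158545071196318}
```

View pics/top0.png

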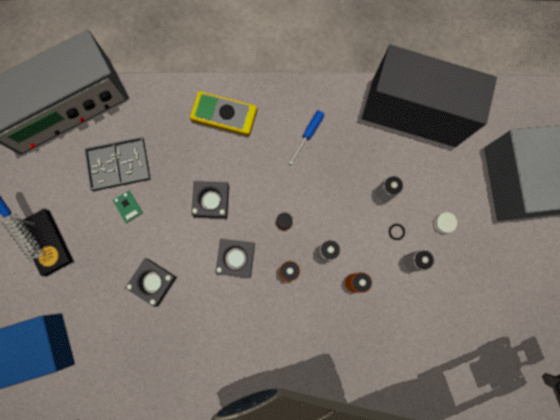

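View pics/side0.png

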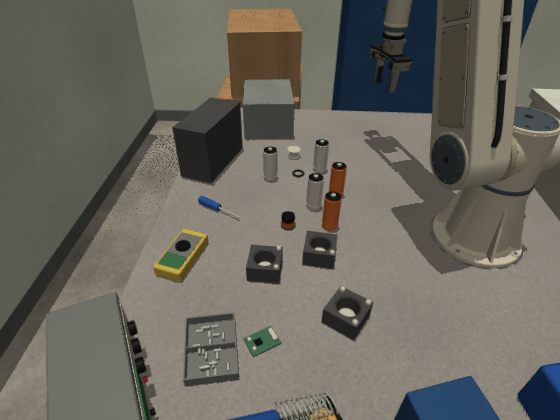

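The top view shows the silver canisters at about (col,row) (393,186), (330,249) and (424,260), with the orange decoys at (290,271) and (362,282). The cradles are at (210,200), (236,258) and (151,282). I'll zoom in to check studs and edges.

Run:
```python
import cv2,numpy as np
a=cv2.imread("pics/top0.png")
c1=cv2.resize(a[175:310,120:265],(400,372),interpolation=cv2.INTER_CUBIC)
c2=cv2.resize(a[170:300,270:440],(400,306),interpolation=cv2.INTER_CUBIC)
o=np.zeros((372,800,3),np.uint8);o[:,:400]=c1;o[:306,400:]=c2
cv2.imwrite("pics/zoom.png",cv2.convertScaleAbs(o,alpha=1.5,beta=20))
```

```text
(no output)
```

View pics/zoom.png

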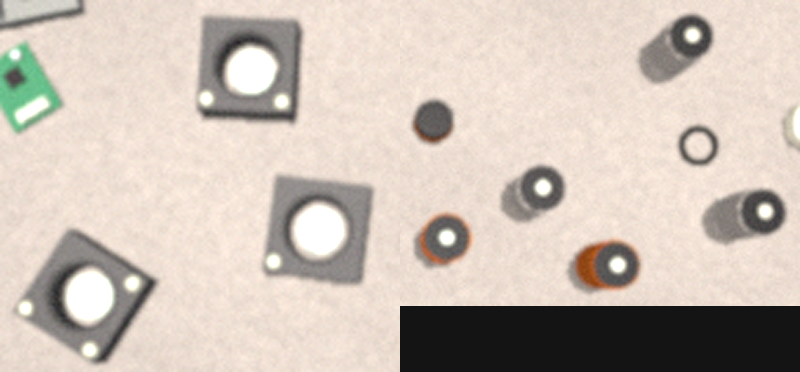

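The zoom settles it: one stud at (236,258), two studs at (210,200), three studs at (151,282), and three silver canisters whose white bolt heads show clearly. Next I'll fit positions in both cameras.

```bash
cat > h.py <<'E'
import cv2,numpy as np
from scipy.optimize import minimize
def proj(s,P): return cv2.projectPoints(np.float64(P).reshape(-1,3),s["rvec"],s["tvec"],s["intrinsics"],s["distortion"])[0][:,0]
def ray(s,uv,z):
    n=cv2.undistortPoints(np.float64([[uv]]),s["intrinsics"],s["distortion"])[0,0]
    R=cv2.Rodrigues(np.float64(s["rvec"]))[0];c=-R.T@np.ravel(s["tvec"]);d=R.T@np.array([n[0],n[1],1])
    return c+d*(z-c[2])/d[2]
def blob(s,uv,z,rad=5):
    g=cv2.cvtColor(s["frame"],cv2.COLOR_RGB2GRAY).astype(float)
    v,u=np.mgrid[:g.shape[0],:g.shape[1]];w=(np.hypot(u-uv[0],v-uv[1])<rad)
    t=g[w];w=w*np.clip(g-(np.median(t)+t.max())/2,0,None)
    return ray(s,((u*w).sum()/w.sum(),(v*w).sum()/w.sum()),z)
def fit(s,x0,y0):
    g=cv2.cvtColor(s["frame"],cv2.COLOR_RGB2GRAY)
    u0,v0=proj(s,[x0,y0,.025])[0].astype(int)-50
    c=cv2.resize(g[v0:v0+100,u0:u0+100],(800,800),interpolation=cv2.INTER_LINEAR)
    bg=np.median(c);m=(c<bg*.72).astype(np.uint8)*255
    cs,_=cv2.findContours(m,cv2.RETR_EXTERNAL,cv2.CHAIN_APPROX_NONE)
    cs=[k for k in cs if cv2.contourArea(k)>20000]
    k=min(cs,key=lambda k:np.hypot(*(k[:,0].mean(0)-400)))
    M=cv2.drawContours(np.zeros_like(m),[k],-1,255,-1);M=cv2.morphologyEx(M,cv2.MORPH_CLOSE,np.ones((41,41)))
    def cost(p):
        a=p[2];q=np.array([[i,j,z] for i in(-.042,.042) for j in(-.042,.042) for z in(0,.05)])
        R=np.array([[np.cos(a),-np.sin(a),0],[np.sin(a),np.cos(a),0],[0,0,1]])
        h=cv2.convexHull((((proj(s,q@R.T+[p[0],p[1],0])-[u0,v0]+.5)*8-.5)).astype(np.float32))
        H=cv2.fillConvexPoly(np.zeros_like(m),np.round(h).astype(int),255)
        return np.count_nonzero(H!=M)/6e4
    best=min((minimize(cost,[x0,y0,a],method="Nelder-Mead",options=dict(initial_simplex=[[x0,y0,a],[x0+.01,y0,a],[x0,y0+.01,a],[x0,y0,a+.2]])) for a in(-.6,0,.6)),key=lambda o:o.fun)
    return best.x.round(4),round(best.fun,3)
E
python3 - <<'E'
from h import *
from cell import r
T=r.snapshot("top");S=r.snapshot("side")
for n,uv in dict(P=(393,186),Q=(330,249),R=(424,260),or1=(290,271),or2=(362,282)).items():
    p=blob(T,uv,.117); q=proj(S,p)[0]
    p2=blob(S,q,.117,4); print(n,p.round(4),q.round(),p2.round(4))
for n,uv in dict(one=(236,258),two=(210,200),three=(151,282)).items():
    p=ray(T,uv,.03); print(n,p.round(3),fit(T,*p[:2]),fit(S,*p[:2]))
for n,uv in dict(spool=(446,223),jar=(284,221)).items(): print(n,ray(T,uv,.035).round(3))
E
```

```text
P [ 0.62   -0.2671  0.117 ] [270. 148.] [ 0.6211 -0.2769  0.117 ]
Q [ 0.4712 -0.1149  0.117 ] [315. 176.] [ 0.471  -0.1181  0.117 ]
R [ 0.446  -0.3304  0.117 ] [322. 141.] [ 0.4445 -0.341   0.117 ]
or1 [ 0.424  -0.0222  0.117 ] [333. 195.] [ 0.4228 -0.0237  0.117 ]
or2 [ 0.3966 -0.1849  0.117 ] [339. 164.] [ 0.3952 -0.1926  0.117 ]
one [0.458 0.104 0.03 ] (array([0.4566, 0.1052, 1.4532]), np.float64(0.069)) (array([ 0.4574,  0.1059, -0.1179]), np.float64(0.662))
two [0.601 0.169 0.03 ] (array([ 0.6014,  0.168 , -0.0431]), np.float64(0.056)) (array([ 0.6015,  0.1688, -0.0483]), np.float64(0.032))
three [0.401 0.308 0.03 ] (array([ 0.4013,  0.3074, -0.5644]), np.float64(0.079)) (array([ 0.4002,  0.3089, -0.5567]), np.float64(0.073))
spool [ 0.539 -0.416  0.035]
jar [ 0.547 -0.013  0.035]
```

>>> play_rows(
  motion=[
    [[0,0,0.1734],[0,0,0],1],
    [[0,0,0.1734],[0,0,0],1],
    [[0,0,0],[0.94,-1,0],1],
    [[0,0,0],[0.94,-1,0],1],
    [[0,0,0],[0.94,-1,0],1],
    [[0,0,0],[0.94,-1,0],1],
    [[0,0,0],[0.94,-1,0],1],
    [[0,0,0],[0.94,-1,0],1],
    [[0,0,0],[0.94,-1,0],1],
    [[0,0,0],[0.94,-1,0],1],
    [[0,0,0],[0.94,-1,0],1],
    [[0,0,0],[0.94,-1,0],1],
  ],
  squeeze=20,
)

```text
clock: 2.1
tool_pos: [0.4482, -0.3369, 0.2227]
tcp_rot: [3.141, 0.0, 0.0]
ft_force: [1.2, -0.4, 1.0]
finger_gap: 0.0916
finger_force: 0.0
```

>>> play_rows(
  motion=[
    [[0,0,0],[-0.09,-0.26,0.9],1],
    [[0,0,0],[0,0,1],1],
    [[0,0,0],[0,0,1],1],
    [[0,0,0],[0,0,1],1],
    [[0,0,0],[0,0,1],1],
    [[0,0,0],[0,0,0.85],1],
    [[0,0,0],[0,0,0],0.7],
    [[0,0,0],[0,0,0],0.55],
    [[0,0,0],[0,0,0],0.45],
    [[0,0,0],[0,0,0],0.45],
    [[0,0,0],[0,0,0],0.45],
    [[0,0,0],[0,0,0],0.45],
  ],
  squeeze=20,
)

```text
clock: 3.6
tool_pos: [0.4455, -0.3315, 0.0793]
tcp_rot: [3.141, -0.0, 0.001]
ft_force: [0.3, 0.7, 4.9]
finger_gap: 0.0479
finger_force: 20.0
```

>>> play_rows(
  motion=[
    [[0,0,0],[0,0,-0.3],0.4],
    [[0,0,0],[0,0,-0.7],0.4],
    [[0,0,0],[0,0,-1],0.4],
    [[0,0,0],[0,0,-1],0.4],
    [[0,0,0],[0,0,-1],0.4],
    [[0,0,0],[0,0,-1],0.4],
    [[0,0,0],[0,0,-0.6],0.4],
    [[0,0,0],[0,0,0],0.4],
    [[0,0,0],[0,0,0],0.4],
    [[0,0,0],[0,0,0],0.4],
  ],
  squeeze=30,
)

```text
clock: 4.85
tool_pos: [0.4447, -0.3309, 0.2178]
tcp_rot: [-3.141, -0.0, 0.002]
ft_force: [-0.1, -0.2, -1.8]
finger_gap: 0.0475
finger_force: 29.9
```

Run:
```python
from cell import r
for i in range(4):
    s=r.read_state();print(s["clock"],s["ft_force"],s["torque"],s["finger_gap"],s["tool_pos"]);r.snapshot("top")
```

```text
4.85 [-0.10404813 -0.15152056 -1.76200178] [ 0.05833982  0.02684055 -0.02947468] 0.04745152956951466 [ 0.44467765 -0.3309239   0.21779244]
4.9 [-0.45231757  0.49994437 -1.66084301] [ 0.01806568 -0.01565562 -0.04063966] 0.04728046958672693 [ 0.44476362 -0.33099002  0.21788807]
4.95 [ 0.09186109 -0.41265918 -1.67360919] [0.00231747 0.01131645 0.04146883] 0.04760150161730298 [ 0.44485193 -0.33104264  0.218009  ]
5.0 [ 0.67726304 -0.32014076 -1.81274042] [ 0.0737345  -0.01771243  0.06326936] 0.04799458539940535 [ 0.44494099 -0.33110697  0.21818103]
```

>>> play_rows(
  motion=[
    [[0,0,0],[0,-0.6,0],0.4],
    [[0,0,0],[0,-1,0],0.4],
    [[0,0,0],[0.05,-1,0],0.4],
    [[0,0,0],[0.05,-1,0],0.4],
    [[0,0,0],[0.05,-1,0],0.4],
    [[0,0,0],[0.05,-1,0],0.4],
    [[0,0,0],[0.05,-1,0],0.4],
    [[0,0,0],[0.05,-1,0],0.4],
    [[0,0,0],[0.05,-1,0],0.4],
    [[0,0,0],[0.05,-1,0],0.4],
    [[0,0,0],[0.05,-1,0],0.4],
    [[0,0,0],[0.02,-1,0],0.4],
  ],
)

```text
clock: 6.55
tool_pos: [0.4564, -0.0398, 0.2189]
tcp_rot: [-3.141, -0.0, 0.0]
ft_force: [-0.4, 0.9, -3.1]
finger_gap: 0.0481
finger_force: 29.9
```

>>> play_rows(
  motion=[
    [[0,0,0],[0,-1,0],0.4],
    [[0,0,0],[0,-1,0],0.4],
    [[0,0,0],[0,-1,0],0.4],
    [[0,0,0],[0,-1,0],0.4],
    [[0,0,0],[0,-1,0],0.4],
    [[0,0,0],[0,-0.6,0.3],0.4],
    [[0,0,0],[0,-0.25,0.5],0.4],
    [[0,0,0],[0,0,0.5],0.4],
    [[0,0,0],[0,0,0.5],0.4],
    [[0,0,0],[0,0,0],0.4],
    [[0,0,0],[0,0,0],0.4],
  ],
)

```text
clock: 7.92
tool_pos: [0.4571, 0.1046, 0.1739]
tcp_rot: [3.142, -0.001, 0.0]
ft_force: [-0.5, -0.1, -0.8]
finger_gap: 0.0479
finger_force: 29.9
```

Run:
```python
from cell import r
from h import *
T=r.snapshot("top");S=r.snapshot("side");s=r.read_state();print(s["clock"],s["ft_force"],s["tool_pos"],s["tcp_rot"])
p=s["tool_pos"]
o=[]
for X,c in((T,(90,110)),(S,(90,110))):
    u,v=proj(X,[p[0],p[1],.06])[0].astype(int)
    o.append(cv2.resize(X["frame"][v-50:v+50,u-50:u+50,::-1],(400,400),interpolation=cv2.INTER_CUBIC))
cv2.imwrite("pics/one.png",cv2.convertScaleAbs(np.hstack(o),alpha=1.5,beta=20))
```

```text
8.025 [-0.03314511 -0.19870499 -2.23628078] [0.45732203 0.10482587 0.17421452] [-3.14141772e+00  6.94871573e-04 -1.13548147e-03]
```

View pics/one.png

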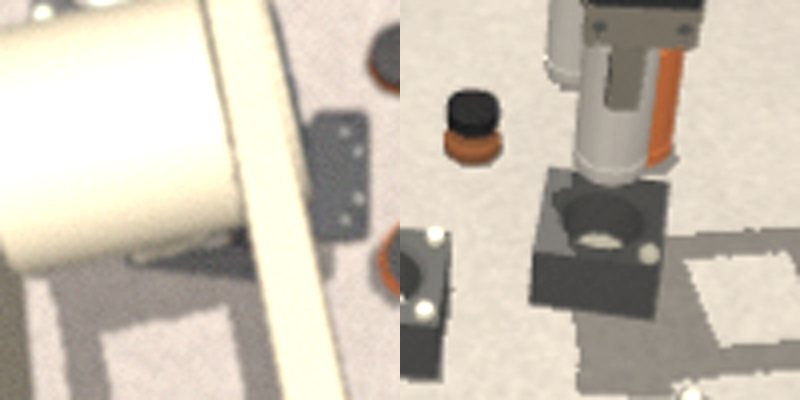

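The side view shows the canister upright above the one-stud cradle, foot at crop (612,165) and socket at (602,225), with clear space below. I'll lower it.

>>> play_rows(
  motion=[
    [[0,0,0],[0,-0.02,0.5],0.4],
    [[0,0,0],[0,0,0.6],0.4],
    [[0,0,0],[0,0,0.4],0.4],
    [[0,0,0],[0,0,0.3],0.4],
    [[0,0,0],[0,0,0.2],0.4],
    [[0,0,0],[0,0,0.2],0.4],
    [[0,0,0],[0,0,0.15],0.4],
    [[0,0,0],[0,0,0],0.4],
    [[0,0,0],[0,0,0],0.4],
  ],
)

```text
clock: 9.15
tool_pos: [0.4571, 0.1055, 0.1153]
tcp_rot: [-3.142, -0.0, -0.0]
ft_force: [0.7, 0.3, -1.5]
finger_gap: 0.0478
finger_force: 29.9
```

>>> play_rows(
  motion=[
    [[0,0,0],[0,0,0.12],0.4],
    [[0,0,0],[0,0,0.12],0.4],
    [[0,0,0],[0,0,0.1],0.4],
    [[0,0,0],[0,0,0.06],0.4],
    [[0,0,0],[0,0,0],0.4],
    [[0,0,0],[0,0,0],0.4],
  ],
)

```text
clock: 9.9
tool_pos: [0.457, 0.1055, 0.1051]
tcp_rot: [-3.142, 0.0, -0.0]
ft_force: [0.5, -0.6, -1.5]
finger_gap: 0.0476
finger_force: 29.9
```

>>> play_rows(
  motion=[
    [[0,0,0],[0,0,0.06],0.4],
    [[0,0,0],[0,0,0.06],0.4],
    [[0,0,0],[0,0,0],0.4],
    [[0,0,0],[0,0,0],0.4],
  ],
)

```text
clock: 10.4
tool_pos: [0.4569, 0.1054, 0.1021]
tcp_rot: [-3.142, 0.0, 0.0]
ft_force: [0.6, 0.1, -1.9]
finger_gap: 0.0476
finger_force: 29.9
```

Foot is at about 23 mm with no contact yet.

>>> play_rows(
  motion=[
    [[0,0,0],[0,0,0.06],0.4],
    [[0,0,0],[0,0,0.06],0.4],
    [[0,0,0],[0,0,0],0.4],
    [[0,0,0],[0,0,0],0.4],
  ],
)

```text
clock: 10.9
tool_pos: [0.4569, 0.1055, 0.0991]
tcp_rot: [-3.142, 0.0, 0.0]
ft_force: [-0.4, 0.5, -1.9]
finger_gap: 0.0478
finger_force: 29.9
```

>>> play_rows(
  motion=[
    [[0,0,0],[0,0,0.06],0.4],
    [[0,0,0],[0,0,0.06],0.4],
    [[0,0,0],[0,0,0],0.4],
    [[0,0,0],[0,0,0],0.4],
  ],
)

```text
clock: 11.4
tool_pos: [0.4569, 0.1054, 0.0961]
tcp_rot: [3.142, 0.0, -0.0]
ft_force: [0.4, 0.4, -1.0]
finger_gap: 0.0473
finger_force: 29.9
```

>>> play_rows(
  motion=[
    [[0,0,0],[0,0,0.04],0.4],
    [[0,0,0],[0,0,0.02],0.4],
    [[0,0,0],[0,0,0],0.4],
    [[0,0,0],[0,0,0],0.4],
  ],
)

```text
clock: 11.9
tool_pos: [0.4569, 0.1055, 0.0946]
tcp_rot: [-3.142, -0.0, -0.0]
ft_force: [-0.2, -0.1, -2.0]
finger_gap: 0.0476
finger_force: 29.9
```

>>> play_rows(
  motion=[
    [[0,0,0],[0,0,0.06],0.4],
    [[0,0,0],[0,0,0.04],0.4],
    [[0,0,0],[0,0,0],0.4],
    [[0,0,0],[0,0,0],0.4],
  ],
)

```text
clock: 12.4
tool_pos: [0.457, 0.1055, 0.0921]
tcp_rot: [-3.142, -0.0, -0.0]
ft_force: [0.0, 0.2, -0.5]
finger_gap: 0.0476
finger_force: 30.0
```

>>> play_rows(
  motion=[
    [[0,0,0],[0,0,0.04],0.4],
    [[0,0,0],[0,0,0],0.4],
    [[0,0,0],[0,0,0],0.4],
  ],
)

```text
clock: 12.78
tool_pos: [0.457, 0.1055, 0.0912]
tcp_rot: [-3.142, -0.0, -0.0]
ft_force: [0.7, -0.5, 1.2]
finger_gap: 0.0475
finger_force: 30.0
```

>>> play_rows(
  motion=[
    [[0,0,0],[0,0,0],0.6],
    [[0,0,0],[0,0,0],0.75],
    [[0,0,0],[0,0,0],0.9],
    [[0,0,0],[0,0,0],0.9],
    [[0,0,0],[0,0,-0.5],0.9],
    [[0,0,0],[0,0,-1],0.9],
    [[0,0,0],[0,0,-1],0.9],
    [[0,0,0],[0,0,-1],0.9],
    [[0,0,0],[0,0.4,-1],1],
    [[0,0,0],[0.1,1,-0.4],1],
    [[0,0,0],[0.1,1,0],1],
    [[0,0,0],[0.1,1,0],1],
  ],
)

```text
clock: 14.28
tool_pos: [0.4646, 0.0197, 0.2147]
tcp_rot: [-3.142, -0.0, -0.002]
ft_force: [0.0, -0.3, -1.0]
finger_gap: 0.0919
finger_force: 0.0
```

>>> play_rows(
  motion=[
    [[0,0,0],[0.1,1,0],1],
    [[0,0,0],[0.1,1,0],1],
    [[0,0,0],[0.07,1,0],1],
    [[0,0,0],[0,1,0],1],
    [[0,0,0],[0,1,0.3],1],
    [[0,0,0],[0,0.38,1],1],
    [[0,0,0],[0,0,1],1],
    [[0,0,0],[0,0,1],1],
    [[0,0,0],[0,0,1],1],
    [[0,0,0],[0,0,0.8],1],
    [[0,0,0],[0,0,0.33],1],
    [[0,0,0],[0,0,0],0.75],
  ],
  squeeze=20,
)

```text
clock: 15.78
tool_pos: [0.4712, -0.1141, 0.0781]
tcp_rot: [-3.142, 0.0, 0.0]
ft_force: [-0.7, -0.5, 0.2]
finger_gap: 0.0841
finger_force: 0.0
```

>>> play_rows(
  motion=[
    [[0,0,0],[0,0,0],0.6],
    [[0,0,0],[0,0,0],0.45],
    [[0,0,0],[0,0,0],0.4],
    [[0,0,0],[0,0,0],0.4],
    [[0,0,0],[0,0,0],0.4],
  ],
  squeeze=30,
)

```text
clock: 16.4
tool_pos: [0.4715, -0.1142, 0.0781]
tcp_rot: [3.141, 0.0, 0.001]
ft_force: [-0.4, -0.6, 3.7]
finger_gap: 0.0477
finger_force: 30.2
```

>>> play_rows(
  motion=[
    [[0,0,0],[0,0,-0.3],0.4],
    [[0,0,0],[0,0,-0.7],0.4],
    [[0,0,0],[0,0,-1],0.4],
    [[0,0,0],[0,0,-1],0.4],
    [[0,0,0],[0,0,-1],0.4],
    [[0,0,0],[0,0,-1],0.4],
    [[0,0,0],[0,0,-0.6],0.4],
    [[0,0,0],[0,0,0],0.4],
    [[0,0,0],[0,0,0],0.4],
    [[0,0,0],[0,0,0],0.4],
  ],
)

```text
clock: 17.65
tool_pos: [0.4705, -0.1139, 0.2168]
tcp_rot: [-3.141, 0.0, 0.003]
ft_force: [-0.2, -1.3, -5.6]
finger_gap: 0.0472
finger_force: 30.2
```

Run:
```python
from cell import r
for i in range(3):
    s=r.read_state();print(s["clock"],s["ft_force"],s["finger_gap"],s["tool_pos"]);r.snapshot("top")
```

```text
17.65 [-0.15686213 -1.34211515 -5.64986165] 0.04722475570449828 [ 0.47051759 -0.11386693  0.21678752]
17.7 [ 0.42178287 -0.25508482 -5.34258324] 0.04770679544638589 [ 0.4706235  -0.1139046   0.21693245]
17.75 [-0.22914255  0.11153735 -5.56927721] 0.04784214924353961 [ 0.4707946  -0.11394347  0.21709077]
```

About 5.55 N, so this one is the full canister and goes to cradle three. The route passes around the filled cradle one.

>>> play_rows(
  motion=[
    [[0,0,0],[-0.5,-0.5,-0.3],0.4],
    [[0,0,0],[-0.7,-1,-0.3],0.4],
    [[0,0,0],[-0.7,-1,0],0.4],
    [[0,0,0],[-0.7,-1,0],0.4],
    [[0,0,0],[-0.6,-1,0],0.4],
    [[0,0,0],[-0.2,-1,0],0.4],
    [[0,0,0],[0,-1,0],0.4],
    [[0,0,0],[0,-1,0],0.4],
    [[0,0,0],[0,-1,0],0.4],
    [[0,0,0],[0,-1,0],0.4],
    [[0,0,0],[0,-1,0],0.4],
    [[0,0,0],[0,-1,0],0.4],
  ],
)

```text
clock: 19.3
tool_pos: [0.3852, 0.1744, 0.2332]
tcp_rot: [-3.141, -0.0, -0.0]
ft_force: [0.5, 0.4, -5.3]
finger_gap: 0.0474
finger_force: 30.2
```

>>> play_rows(
  motion=[
    [[0,0,0],[0.1,-1,0],0.4],
    [[0,0,0],[0.2,-1,0],0.4],
    [[0,0,0],[0.2,-1,0],0.4],
    [[0,0,0],[0.1,-1,0],0.4],
    [[0,0,0],[0,-1,0.3],0.4],
    [[0,0,0],[0,-0.38,0.6],0.4],
    [[0,0,0],[0,0,0.8],0.4],
    [[0,0,0],[0,0,0.5],0.4],
    [[0,0,0],[0,0,0.2],0.4],
    [[0,0,0],[0,0,0],0.4],
    [[0,0,0],[0,0,0],0.4],
  ],
)

```text
clock: 20.68
tool_pos: [0.4016, 0.3081, 0.1734]
tcp_rot: [-3.141, 0.0, -0.001]
ft_force: [-0.2, 0.2, -5.7]
finger_gap: 0.0478
finger_force: 30.2
```

Run:
```python
from cell import r
from h import *
S=r.snapshot("side");s=r.read_state();print(s["clock"],s["ft_force"],s["tool_pos"],s["tcp_rot"])
cv2.imwrite("pics/three.png",cv2.convertScaleAbs(cv2.resize(S["frame"][170:370,210:430,::-1],(660,600),interpolation=cv2.INTER_CUBIC),alpha=1.5,beta=20))
```

```text
20.725 [ 0.39864463  0.53261801 -5.21153167] [0.4016077  0.30810406 0.17345851] [-3.14095891e+00  2.69039737e-04 -1.43329136e-03]
```

View pics/three.png

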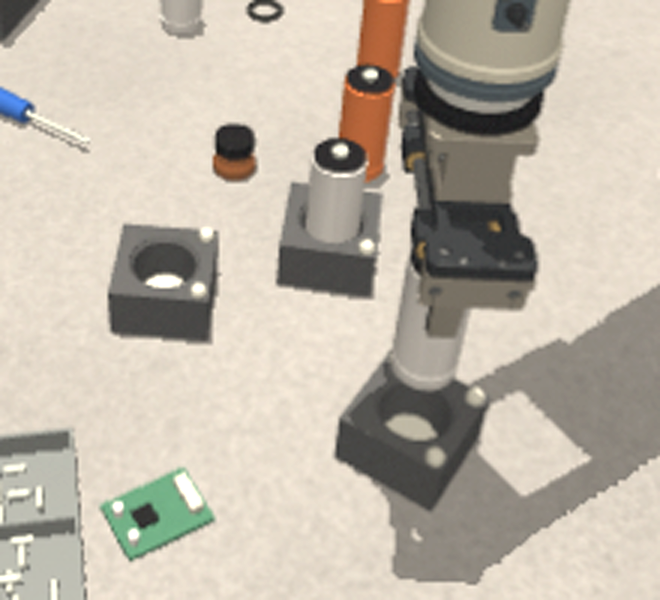

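The empty canister stands upright in cradle one at (338,190). The full one hangs upright over the three-stud socket, foot at (424,380) and socket at (413,415). I'll lower it.

>>> play_rows(
  motion=[
    [[0,0,0],[-0.03,0,0.5],0.4],
    [[0,0,0],[0,0,0.6],0.4],
    [[0,0,0],[0,0,0.4],0.4],
    [[0,0,0],[0,0,0.3],0.4],
    [[0,0,0],[0,0,0.2],0.4],
    [[0,0,0],[0,0,0.2],0.4],
    [[0,0,0],[0,0,0.2],0.4],
    [[0,0,0],[0,0,0.12],0.4],
    [[0,0,0],[0,0,0],0.4],
    [[0,0,0],[0,0,0],0.4],
  ],
)

```text
clock: 21.98
tool_pos: [0.4005, 0.308, 0.11]
tcp_rot: [-3.141, 0.0, -0.0]
ft_force: [0.8, 1.7, -5.7]
finger_gap: 0.0477
finger_force: 30.2
```

>>> play_rows(
  motion=[
    [[0,0,0],[0,0,0.08],0.4],
    [[0,0,0],[0,0,0.08],0.4],
    [[0,0,0],[0,0,0],0.4],
    [[0,0,0],[0,0,0],0.4],
  ],
)

```text
clock: 22.48
tool_pos: [0.4004, 0.308, 0.1059]
tcp_rot: [-3.142, 0.0, 0.0]
ft_force: [0.3, -0.2, -5.6]
finger_gap: 0.0479
finger_force: 30.2
```

>>> play_rows(
  motion=[
    [[0,0,0],[0,0,0.06],0.4],
    [[0,0,0],[0,0,0.06],0.4],
    [[0,0,0],[0,0,0],0.4],
    [[0,0,0],[0,0,0],0.4],
  ],
)

```text
clock: 22.98
tool_pos: [0.4005, 0.308, 0.1028]
tcp_rot: [-3.142, 0.0, 0.0]
ft_force: [0.6, 0.4, -6.2]
finger_gap: 0.0472
finger_force: 30.2
```

>>> play_rows(
  motion=[
    [[0,0,0],[0,0,0.06],0.4],
    [[0,0,0],[0,0,0.06],0.4],
    [[0,0,0],[0,0,0],0.4],
    [[0,0,0],[0,0,0],0.4],
  ],
)

```text
clock: 23.48
tool_pos: [0.4004, 0.308, 0.0998]
tcp_rot: [3.142, 0.0, -0.0]
ft_force: [-0.4, 0.5, -4.9]
finger_gap: 0.0473
finger_force: 30.2
```

>>> play_rows(
  motion=[
    [[0,0,0],[0,0,0.06],0.4],
    [[0,0,0],[0,0,0.06],0.4],
    [[0,0,0],[0,0,0],0.4],
    [[0,0,0],[0,0,0],0.4],
  ],
)

```text
clock: 23.98
tool_pos: [0.4004, 0.308, 0.0968]
tcp_rot: [3.142, 0.0, -0.0]
ft_force: [-0.0, 0.2, -5.2]
finger_gap: 0.0475
finger_force: 30.2
```

>>> play_rows(
  motion=[
    [[0,0,0],[0,0,0.06],0.4],
    [[0,0,0],[0,0,0.06],0.4],
    [[0,0,0],[0,0,0],0.4],
    [[0,0,0],[0,0,0],0.4],
  ],
)

```text
clock: 24.48
tool_pos: [0.4004, 0.308, 0.0939]
tcp_rot: [-3.142, -0.0, -0.0]
ft_force: [-0.3, -0.1, -5.7]
finger_gap: 0.0476
finger_force: 30.2
```

>>> play_rows(
  motion=[
    [[0,0,0],[0,0,0.06],0.4],
    [[0,0,0],[0,0,0.06],0.4],
    [[0,0,0],[0,0,0],0.4],
    [[0,0,0],[0,0,0],0.4],
  ],
)

```text
clock: 24.98
tool_pos: [0.4005, 0.308, 0.091]
tcp_rot: [-3.141, -0.0, -0.0]
ft_force: [-0.0, 0.1, -3.3]
finger_gap: 0.0473
finger_force: 30.2
```

>>> play_rows(
  motion=[
    [[0,0,0],[0,0,0.05],0.4],
    [[0,0,0],[0,0,0.04],0.4],
    [[0,0,0],[0,0,0],0.4],
    [[0,0,0],[0,0,0],0.4],
  ],
)

```text
clock: 25.48
tool_pos: [0.4006, 0.3081, 0.0887]
tcp_rot: [-3.141, -0.0, -0.0]
ft_force: [-0.5, -1.1, -0.1]
finger_gap: 0.0476
finger_force: 30.2
```

Now carried by the pad. Release, rise and head for the third canister.

>>> play_rows(
  motion=[
    [[0,0,0],[0,0,0],0.6],
    [[0,0,0],[0,0,0],0.75],
    [[0,0,0],[0,0,0],0.9],
    [[0,0,0],[0,0,0],0.9],
    [[0,0,0],[0,0,-0.5],0.9],
    [[0,0,0],[0,0,-1],0.9],
    [[0,0,0],[0,0,-1],0.9],
    [[0,0,0],[0,0,-1],0.9],
    [[0,0,0],[0,0,-1],1],
    [[0,0,0],[0.2,0.5,-0.7],1],
    [[0,0,0],[0.4,1,0],1],
    [[0,0,0],[0.4,1,0],1],
  ],
)

```text
clock: 26.98
tool_pos: [0.4258, 0.2442, 0.2192]
tcp_rot: [-3.142, -0.001, -0.001]
ft_force: [-0.0, -0.3, 0.6]
finger_gap: 0.0917
finger_force: 0.0
```

>>> play_rows(
  motion=[
    [[0,0,0],[0.4,1,0],1],
    [[0,0,0],[0.4,1,0],1],
    [[0,0,0],[0.4,1,0],1],
    [[0,0,0],[0.4,1,0],1],
    [[0,0,0],[0.4,1,0],1],
    [[0,0,0],[0.4,1,0],1],
    [[0,0,0],[0.4,1,0],1],
    [[0,0,0],[0.4,1,0],1],
    [[0,0,0],[0.4,1,0],1],
    [[0,0,0],[0.4,1,0],1],
    [[0,0,0],[0.4,1,0],1],
    [[0,0,0],[0.4,1,0],1],
  ],
)

```text
clock: 28.48
tool_pos: [0.5453, -0.0562, 0.2189]
tcp_rot: [3.141, -0.0, -0.0]
ft_force: [0.7, -0.8, 0.0]
finger_gap: 0.0919
finger_force: 0.0
```

>>> play_rows(
  motion=[
    [[0,0,0],[0.4,1,0],1],
    [[0,0,0],[0.4,1,0],1],
    [[0,0,0],[0.4,1,0],1],
    [[0,0,0],[0.4,1,0],1],
    [[0,0,0],[0.4,1,0],1],
    [[0,0,0],[0.4,1,0],1],
    [[0,0,0],[0.38,1,0],1],
    [[0,0,0],[0,1,0],1],
    [[0,0,0],[0,0.5,0],1],
    [[0,0,0],[0,0,0],1],
  ],
)

```text
clock: 29.72
tool_pos: [0.6145, -0.2678, 0.2184]
tcp_rot: [-3.141, 0.002, 0.001]
ft_force: [-0.0, 0.2, 0.2]
finger_gap: 0.0916
finger_force: 0.0
```

Run:
```python
from cell import r
from h import *
S=r.snapshot("side");s=r.read_state();print(s["clock"],s["ft_force"],s["tool_pos"],s["tcp_rot"])
cv2.imwrite("pics/four.png",cv2.convertScaleAbs(cv2.resize(S["frame"][100:340,180:400,::-1],(550,600),interpolation=cv2.INTER_CUBIC),alpha=1.5,beta=20))
```

```text
29.775 [-0.34586594 -0.16023737 -0.78694029] [ 0.61454788 -0.26709026  0.21850113] [-3.14114914e+00  1.08343043e-03  5.48828143e-04]
```

View pics/four.png

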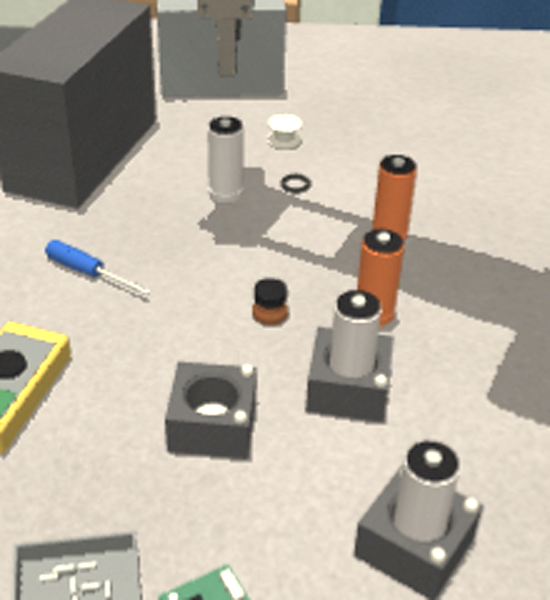

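Both placed canisters stand upright in their sockets, at (355,330) and (428,490). The third waits at (225,155) with the gripper above it.

>>> play_rows(
  motion=[
    [[0,0,0],[0.22,0,0.3],1],
    [[0,0,0],[0,0,1],1],
    [[0,0,0],[0,0,1],1],
    [[0,0,0],[0,0,1],1],
    [[0,0,0],[0,0,1],1],
    [[0,0,0],[0,0,0.8],1],
    [[0,0,0],[0,0,0.46],1],
    [[0,0,0],[0,0,0],0.75],
    [[0,0,0],[0,0,0],0.6],
    [[0,0,0],[0,0,0],0.45],
    [[0,0,0],[0,0,0],0.4],
    [[0,0,0],[0,0,0],0.4],
  ],
  squeeze=20,
)

```text
clock: 31.28
tool_pos: [0.6206, -0.2671, 0.08]
tcp_rot: [3.141, 0.0, 0.001]
ft_force: [-0.7, -0.5, 2.3]
finger_gap: 0.0476
finger_force: 20.0
```

>>> play_rows(
  motion=[
    [[0,0,0],[0,0,0],0.4],
    [[0,0,0],[0,0,-0.3],0.4],
    [[0,0,0],[0,0,-0.7],0.4],
    [[0,0,0],[0,0,-1],0.4],
    [[0,0,0],[0,0,-1],0.4],
    [[0,0,0],[0,0,-1],0.4],
    [[0,0,0],[0,0,-1],0.4],
    [[0,0,0],[0,0,-0.6],0.4],
    [[0,0,0],[0,0,0],0.4],
    [[0,0,0],[0,0,0],0.4],
    [[0,0,0],[0,0,0],0.4],
  ],
  squeeze=30,
)

```text
clock: 32.65
tool_pos: [0.6198, -0.2668, 0.2183]
tcp_rot: [-3.141, 0.0, 0.003]
ft_force: [0.1, 0.2, -4.7]
finger_gap: 0.0476
finger_force: 30.0
```

>>> play_rows(
  motion=[
    [[0,0,0],[0,-0.6,0],0.4],
    [[0,0,0],[-0.1,-1,0],0.4],
    [[0,0,0],[-0.1,-1,0],0.4],
    [[0,0,0],[-0.1,-1,0],0.4],
    [[0,0,0],[-0.1,-1,0],0.4],
    [[0,0,0],[-0.1,-1,0],0.4],
    [[0,0,0],[-0.1,-1,0],0.4],
    [[0,0,0],[-0.1,-1,0],0.4],
    [[0,0,0],[0,-1,0],0.4],
    [[0,0,0],[0,-1,0],0.4],
    [[0,0,0],[0,-1,0],0.4],
    [[0,0,0],[0,-1,0],0.4],
  ],
)

```text
clock: 34.15
tool_pos: [0.6025, 0.0248, 0.2198]
tcp_rot: [-3.142, -0.001, -0.001]
ft_force: [-0.1, -0.2, -3.0]
finger_gap: 0.0473
finger_force: 30.0
```

>>> play_rows(
  motion=[
    [[0,0,0],[0,-1,0],0.4],
    [[0,0,0],[0,-1,0],0.4],
    [[0,0,0],[0,-1,0],0.4],
    [[0,0,0],[0,-1,0],0.4],
    [[0,0,0],[0,-1,0],0.4],
    [[0,0,0],[0,-0.6,0.3],0.4],
    [[0,0,0],[0,-0.22,0.5],0.4],
    [[0,0,0],[0,0,0.5],0.4],
    [[0,0,0],[0,0,0.5],0.4],
    [[0,0,0],[0,0,0],0.4],
    [[0,0,0],[0,0,0],0.4],
  ],
)

```text
clock: 35.52
tool_pos: [0.6032, 0.1681, 0.1747]
tcp_rot: [-3.142, 0.001, -0.0]
ft_force: [0.7, -0.2, -2.8]
finger_gap: 0.0474
finger_force: 30.0
```

Run:
```python
from cell import r
from h import *
S=r.snapshot("side");s=r.read_state();print(s["clock"],s["ft_force"],s["tool_pos"],s["tcp_rot"])
cv2.imwrite("pics/five.png",cv2.convertScaleAbs(cv2.resize(S["frame"][160:340,180:400,::-1],(660,540),interpolation=cv2.INTER_CUBIC),alpha=1.5,beta=20))
```

```text
35.575 [ 0.27737424  0.09908085 -3.20758625] [0.60335492 0.16819    0.17499954] [-3.14142597e+00  7.88706386e-04 -1.08702016e-03]
```

View pics/five.png

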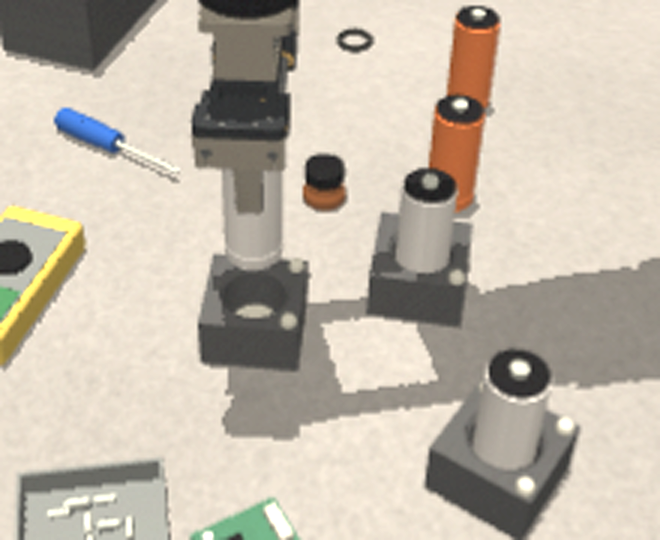

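The half-filled canister hangs upright over the two-stud socket, foot at (252,255) and socket at (252,295). I'll lower it.

>>> play_rows(
  motion=[
    [[0,0,0],[-0.05,0,0.5],0.4],
    [[0,0,0],[0,0,0.6],0.4],
    [[0,0,0],[0,0,0.4],0.4],
    [[0,0,0],[0,0,0.3],0.4],
    [[0,0,0],[0,0,0.2],0.4],
    [[0,0,0],[0,0,0.2],0.4],
    [[0,0,0],[0,0,0.2],0.4],
    [[0,0,0],[0,0,0.15],0.4],
    [[0,0,0],[0,0,0],0.4],
    [[0,0,0],[0,0,0],0.4],
  ],
)

```text
clock: 36.83
tool_pos: [0.6018, 0.1685, 0.111]
tcp_rot: [-3.141, 0.0, -0.001]
ft_force: [-0.0, -0.2, -4.5]
finger_gap: 0.0471
finger_force: 30.0
```

>>> play_rows(
  motion=[
    [[0,0,0],[0,0,0.08],0.4],
    [[0,0,0],[0,0,0.08],0.4],
    [[0,0,0],[0,0,0],0.4],
    [[0,0,0],[0,0,0],0.4],
  ],
)

```text
clock: 37.33
tool_pos: [0.6017, 0.1685, 0.1068]
tcp_rot: [-3.142, -0.0, 0.0]
ft_force: [0.6, 0.2, -3.3]
finger_gap: 0.0476
finger_force: 30.0
```

>>> play_rows(
  motion=[
    [[0,0,0],[0,0,0.06],0.4],
    [[0,0,0],[0,0,0.06],0.4],
    [[0,0,0],[0,0,0],0.4],
    [[0,0,0],[0,0,0],0.4],
  ],
)

```text
clock: 37.83
tool_pos: [0.6017, 0.1685, 0.1038]
tcp_rot: [-3.142, -0.0, 0.0]
ft_force: [-0.4, 0.3, -4.5]
finger_gap: 0.0476
finger_force: 30.0
```

>>> play_rows(
  motion=[
    [[0,0,0],[0,0,0.06],0.4],
    [[0,0,0],[0,0,0.06],0.4],
    [[0,0,0],[0,0,0],0.4],
    [[0,0,0],[0,0,0],0.4],
  ],
)

```text
clock: 38.33
tool_pos: [0.6017, 0.1685, 0.1008]
tcp_rot: [-3.142, -0.0, 0.0]
ft_force: [-0.2, -0.7, -3.8]
finger_gap: 0.0475
finger_force: 30.0
```

>>> play_rows(
  motion=[
    [[0,0,0],[0,0,0.06],0.4],
    [[0,0,0],[0,0,0.06],0.4],
    [[0,0,0],[0,0,0],0.4],
    [[0,0,0],[0,0,0],0.4],
  ],
)

```text
clock: 38.83
tool_pos: [0.6017, 0.1684, 0.0978]
tcp_rot: [-3.142, 0.0, 0.0]
ft_force: [-1.0, -0.3, -3.5]
finger_gap: 0.0476
finger_force: 30.0
```

>>> play_rows(
  motion=[
    [[0,0,0],[0,0,0.06],0.4],
    [[0,0,0],[0,0,0.04],0.4],
    [[0,0,0],[0,0,0],0.4],
    [[0,0,0],[0,0,0],0.4],
  ],
)

```text
clock: 39.33
tool_pos: [0.6017, 0.1685, 0.0953]
tcp_rot: [-3.142, -0.0, 0.0]
ft_force: [0.6, 0.5, -3.5]
finger_gap: 0.048
finger_force: 30.0
```

>>> play_rows(
  motion=[
    [[0,0,0],[0,0,0.06],0.4],
    [[0,0,0],[0,0,0.06],0.4],
    [[0,0,0],[0,0,0],0.4],
    [[0,0,0],[0,0,0],0.4],
  ],
)

```text
clock: 39.83
tool_pos: [0.6017, 0.1684, 0.0924]
tcp_rot: [3.142, -0.0, 0.0]
ft_force: [-0.5, -0.0, -2.8]
finger_gap: 0.0474
finger_force: 30.0
```

>>> play_rows(
  motion=[
    [[0,0,0],[0,0,0.04],0.4],
    [[0,0,0],[0,0,0.04],0.4],
    [[0,0,0],[0,0,0],0.4],
    [[0,0,0],[0,0,0],0.4],
  ],
)

```text
clock: 40.33
tool_pos: [0.6018, 0.1685, 0.0905]
tcp_rot: [-3.142, 0.0, -0.0]
ft_force: [0.1, 0.5, -0.0]
finger_gap: 0.0474
finger_force: 30.0
```

The pad carries it. Release and retreat.

>>> play_rows(
  motion=[
    [[0,0,0],[0,0,0],0.6],
    [[0,0,0],[0,0,0],0.75],
    [[0,0,0],[0,0,0],0.9],
    [[0,0,0],[0,0,0],0.9],
    [[0,0,0],[0,0,-0.5],0.9],
    [[0,0,0],[0,0,-1],0.9],
    [[0,0,0],[0,0,-1],0.9],
    [[0,0,0],[0,0,-1],0.9],
    [[0,0,0],[0,0,-1],1],
    [[0,0,0],[0,0,-1],1],
    [[0,0,0],[0,1,0],1],
    [[0,0,0],[0,1,0],1],
  ],
)

```text
clock: 41.82
tool_pos: [0.6019, 0.1182, 0.2293]
tcp_rot: [-3.141, -0.001, -0.003]
ft_force: [0.6, -0.0, -0.4]
finger_gap: 0.092
finger_force: 0.0
```

>>> play_rows(
  motion=[
    [[0,0,0],[0,1,0],1],
    [[0,0,0],[0,1,0],1],
    [[0,0,0],[0,1,0],1],
    [[0,0,0],[0,1,0],1],
    [[0,0,0],[0,1,0],1],
    [[0,0,0],[0,1,0],1],
    [[0,0,0],[0,1,0],1],
    [[0,0,0],[0,1,0],1],
    [[0,0,0],[0,1,0],1],
    [[0,0,0],[0,1,0],1],
    [[0,0,0],[0,0,0],1],
  ],
)

```text
clock: 43.2
tool_pos: [0.6018, -0.1329, 0.2287]
tcp_rot: [3.141, -0.003, 0.001]
ft_force: [-0.6, 0.4, 0.1]
finger_gap: 0.092
finger_force: 0.0
```

Run:
```python
from cell import r
from h import *
T=r.snapshot("top");S=r.snapshot("side")
for n,c in dict(one=(.457,.1055),two=(.6017,.1683),three=(.4006,.308)).items():
    for X in(T,S):
        z=.013+.117-.002*(n!="one"); q=proj(X,[*c,z])[0];p=blob(X,q,z);print(n,((p[:2]-c)*1000).round(1))
o=[cv2.resize(X["frame"][b:b+150,a:a+150,::-1],(400,400),interpolation=cv2.INTER_CUBIC) for X,a,b in((T,120,170),(S,230,200))]
cv2.imwrite("pics/end.png",cv2.convertScaleAbs(np.hstack(o),alpha=1.5,beta=20))
```

```text
one [0.5 0. ]
one [-0.3 -1. ]
two [-0.6 -0.3]
two [-0.8 -0.9]
three [-0.3 -1.2]
three [-0.8 -0.9]
```

View pics/end.png

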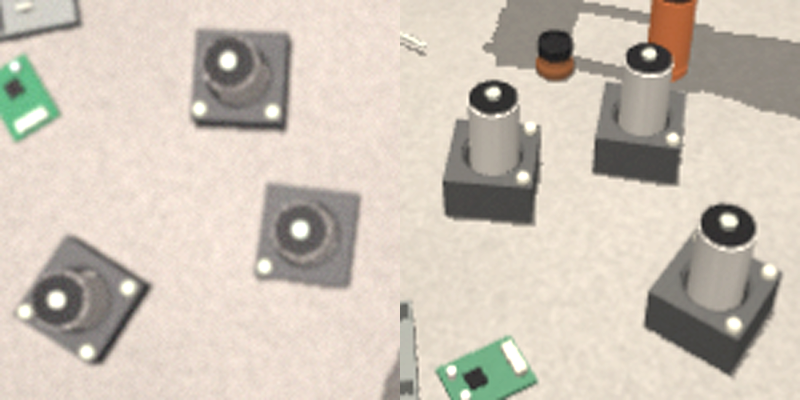

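All three stand centred and upright in their cradles, bolt heads within about 1 mm of the socket centres. I'll hand it in.

```bash
python3 -c "
from cell import r
print(r.sign_off())"
```

```text
the job is handed in; nothing more can be done
None
```

The job is handed in at about 43 s of the 72 s allowed: the empty canister is in cradle one, the half-filled one in cradle two and the full one in cradle three. All three are upright, centred to within about 1.5 mm and released; the verdict itself was not reported.

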